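Hang the potato masher between its neighbours on the utensil rack

TASK

Put the potato masher away: pick it up by its handle and hang it, head down, on the empty middle hook of the utensil rack, sliding its neck in past the sprung keepers until it is fully home against the back of the hook, then letting it down until its collar rests on the prongs before you let go of it. The hook's exact place is not known, so feel your way in gently, without forcing it against the rack, and without knocking the turner and the skimmer hanging on either side or the tumbler and mug standing near.

Things in the scene. Friction and masses are not known exactly. Their poses are not given: they have to be found in the camera images.
- masher: Steel potato masher, black handle, 205 mm tall, 0.2-0.35 kg, standing on its head. Origin: centre of the head's underside, z up the handle. In mm up from there: round head 78 wide, 0-4; arch 68 wide along y, to 72; square neck 12x12, 72-115; collar 26x26, 115-121; handle, flat sides, 24 (x) by 30 (y), 121-203.
- collar (a point): Centre of the underside of the masher's collar, on the axis of the neck, 115 mm above the masher's origin; axes of the masher.
- grip (a point): Good point to grip: on the axis of the masher's handle, 175 mm above the masher's origin, 60 mm above the collar's underside; axes of the masher.
- rack: Fixed utensil rack: wooden base 150 (x) x 350 (y) x 14 mm, steel posts and a rail along y at x = +45 mm, z = 150 mm; nothing of it is higher than 178 mm. Origin at the worktop, below hook_spot; its front is -x. Three twin-prong wire hooks clamped on the rail, at y = +100, 0 and -100 mm; the middle one is empty. Tools slide in from the front, along +x.
- hook_spot (a point): Where the collar's underside should end up if the middle hook stood dead centre: 152 mm above the worktop, level with the tops of the prongs; the neck on this axis touches the rigid back bar of the hook. Axes of the rack. x and z are true, but the hook was clamped by hand and really stands up to 8 mm left or right (y) of here.
- hook_mouth (a point): Nominal middle of the hook's mouth, level with the tip tops, 46 mm in front (-x) of hook_spot, 7 mm higher; off by the same unknown y. The two prongs are rigid round wire, 4 mm thick, parallel, 14 mm clear apart all along (neck aligned with the rack: 1 mm play each side), their black tips turned up 7 mm and reaching 48 mm in front of hook_spot. A collar 14 mm above hook_spot passes over them.
- keepers (a point): Nominal point between the two white nylon keepers, 22 mm in front of hook_spot and 10 mm below the prongs' centre lines; off by the same unknown y. They leave 6 mm between them; pushing the neck in between them takes up to about 4 N along +x until the force drops off as they give way and spring back behind it. The neck then runs free for about 15 mm to the back.
- turner: Slotted steel turner, blade 74 mm wide, same collar and handle as the masher, hanging loosely on one of the hooks beside the empty one (left or right). Origin at the lower end of its axis, 115 mm below its collar's underside. To be left undisturbed.
- skimmer: Round perforated steel skimmer, 78 mm disc facing the front, same collar and handle as the masher, hanging loosely on the other hook beside the empty one. Origin on its axis, 115 mm below its collar's underside. To be left undisturbed.
- tumbler: Clear glass tumbler, 80 mm wide and 91 mm high, loose on the worktop; origin under its centre. Leave it standing.
- mug: White stoneware mug, 86 mm wide without the handle, 84 mm high, loose on the worktop; origin under its centre. Leave it standing.
Things that resemble listed ones, but are neither listed nor needed, are in the scene too. Leave any blue or orange look-alike of the masher alone.

How it is judged:
By the outcome, as a careful person would: the job done as asked, in the order asked, and still so for the second after the job is handed in, with the robot touching nothing.
It also fails if it takes over 70 s, if anything falls off the work surface, if the arm or the gripper's body presses on something with over 40 N, if the wrist force passes 120 N, or if a joint passes its speed limit or range.

ROBOT

A 6-joint arm with a two-finger parallel gripper is mounted at the origin on a cart in front of the work surface, level with it; the furniture and walls round the work are solid. World frame = base frame: x ahead of the robot, y to its left, z up, the work surface at z = 0. Lengths are in m, angles in degrees, forces in N, time in s.
With the tool pointing down it reaches from about 0.375 to 0.9 m from the base axis. Payload 3.1 kg.
Tool frame: the origin (TCP) lies on the centre line of the jaws, within the pads' length; the fingertips stand 17 mm ahead of it and the grasp point (between the pads) lies 2 mm behind it; z points along the fingers, y is the line along which they close (so a half turn about z gives the same grasp; the last joint's range is limited). The gripper opens to 87 mm and grips with 3 to 60 N. Pads are 19 mm wide; open, the fingers measure 117 mm over their backs; the gripper's body (75 mm by 190 mm) begins 51 mm behind the grasp point.
Start: joints at [-78.123, 30.224, 82.088, -0, 67.689, -10.227], TCP at [0.235, -0.579, 0.24] pointing down, gripper open.
Joint ranges: [-176.69, 176.69], [-43.24, 126.21], [12.49, 139.97], [-82, 262], [0, 151.66], [-163.58, 163.58]. Speed limits (degrees/s): [159.86, 159.86, 180, 180, 180, 180].

INTERFACE

Orientations are given as a 3x3 rotation matrix whose columns are the frame's x, y, z axes.
In Python, from rig import bot, imaging, finder gives the robot as it stands. The module is installed in compiled form; this text tells all that it offers.
- The arm moves only by the tool play_rows, never from a script. Its argument "motion" is a list that holds one entry, the list of rows, each a list of 6 numbers: the shift along the tool's x, y, z in shares of 1 m (1.0 is 1 m), then the turn, a rotation vector about the tool's x, y, z in fractions of the full range, 1 being pi rad. In form: [[[dx, dy, dz, wx, wy, wz], ...]]. A call has 1 to 8 rows; each row is the pose to reach, as a shift and turn from the pose commanded when the call began, along the tool's axes at that moment; what a row does not reach only later rows make up. A row lasts 1/12 s, in which the tool goes at most 41.7 mm and 7.16 degrees, less where a joint would pass 70% of its speed; a pose out of reach is approached as far as the arm can. A call with a gripper value outside its range is refused whole. "fingers" is the finger opening in m, from 0 to 0.087, set as the call begins (left out, the last holds). The fingers move at their own pace and stop on an object; the grip force is fixed at half the most. Time passes only in rows, so rows that repeat a pose let the fingers close. It gives the time, the measured TCP pose, the force, the opening and the grip force at its end, in the units of the state.
- bot.read_state(): the state, without advancing time (a new reading comes with each control period).
- imaging.capture(name): name is "side" or "top"; returns a dict with "frame" (480x640x3 uint8, red, green, blue), "camera_matrix" (3x3 intrinsics, pixels), "R" (3x3) and "t" (3): a world point X has camera coordinates R X + t. Camera axes: x right, y down, z forward; pixel columns grow to the right and rows downward; lengths in m; the calibration is good to about 2 mm. A picture is of the moment at which its call begins. There is no depth.
- bot.hand_in(): hands the job in; it is judged then, once.
Trained networks look in the newest picture that a camera, given by its name, has taken for a name from the list of things; names that differ only in an ending like _2 or _b are one class to them, and where a whole thing is asked for, a point or a joint stands for the part that bears it (a point fixed in the world has none). Each returns a list of dicts, best first, with "confidence" (0 to 1); they miss things now and then, are a little off and sometimes report something else, mostly with a low value. They report only what shows in the picture. A call takes as long as a camera call. They do not tell look-alikes from the thing itself.
- finder.recognise(camera, name): "at" ([x, y, z] in m, in world coordinates, good to about 4 mm: the middle of the surface that is visible of it).
- finder.outline_of(camera, name): "pixels" (480x640 bool, what is visible of it).
The state is a dict: "time_s": time; "joint_positions": joint angles; "qvel": joint speeds; "tau": joint torques, N m; "position": TCP position; "tcp_rot": TCP orientation; "force": force on the tool from outside, world axes, zero at the start; "moment": the same for the moment, N m; "opening": opening from 0.0 (shut) to 1.0 (fully open); "grasp_force": force on a finger pad.
Only numpy, scipy, OpenCV 4.12 (cv2) and the standard library are available. Lean on these libraries where they do the work, as an engineer would, in place of code of your own. Each camera call takes 0.05 s, during which the arm holds its last target. There are 200 camera calls.

## Working session

There is one attempt and no reset: what is moved stays moved. The work goes in short steps, Python scripts to look and compute and a tool call to move; the robot and the scene stay as the last step left them, time stands still between calls to the robot, and variables do not carry over. Pictures are saved under pics/ and viewed, at most 10 in all, crops included, and the job is handed in when it is done.

Besides the shell and the picture viewer there is one more tool, called after "Request:" by a JSON object that holds its "name" and its "arguments", one argument or row to a line. play_rows: Moves the arm, as the interface text tells. Its arguments: {"type":"object","properties":{"motion":{"type":"array"},"fingers":{"type":"number"}},"required":["motion"]}

```bash
mkdir -p pics; python3 - <<'E'
from rig import bot, imaging, finder
import cv2,numpy as np
s=bot.read_state(); print(s['time_s'],s['position'],np.round(s['tcp_rot'],3).tolist(),s['force'],s['opening'])
for c in("side","top"):
    d=imaging.capture(c); cv2.imwrite(f"pics/{c}0.png",d["frame"][:,:,::-1])
    np.savez(f"{c}.npz",**d)
    print(c,d['camera_matrix'].tolist(),np.round(d['R'],4).tolist(),d['t'])
    for n in("masher","collar","grip","rack","keepers","turner","skimmer","tumbler","mug"):
        print(c,n,[(np.round(r['at'],3).tolist(),round(r['confidence'],2)) for r in finder.recognise(c,n)][:4])
print(bot.read_state()['time_s'])
E
```

```text
0.0 [ 0.23505828 -0.5783544   0.23856649] [[0.927, 0.376, -0.0], [0.376, -0.927, 0.002], [0.0, -0.002, -1.0]] [0.69303176 1.31401092 0.1164772 ] 0.9973258638411766
side [[494.64080343038034, 0.0, 319.3036951686158], [0.0, 494.64080343038034, 235.53306443483885], [0.0, 0.0, 1.0]] [[0.9767, -0.2144, 0.0074], [-0.12, -0.5745, -0.8097], [0.1779, 0.7899, -0.5868]] [-0.57037379  0.05783025  1.5614765 ]
side masher [([0.468, -0.724, 0.006], 0.88), ([0.522, -0.586, 0.102], 0.61), ([0.456, -0.28, 0.04], 0.59)]
side collar [([0.474, -0.719, 0.005], 0.81), ([0.46, -0.279, 0.042], 0.79), ([0.523, -0.586, 0.101], 0.6)]
side grip [([0.525, -0.582, 0.099], 0.76)]
side rack [([0.561, 0.09, 0.016], 0.86), ([0.59, -0.297, 0.054], 0.25)]
side keepers [([0.562, 0.088, 0.016], 0.77)]
side turner [([0.567, 0.004, 0.168], 0.78), ([0.568, 0.088, 0.013], 0.63), ([0.548, 0.209, 0.174], 0.4)]
side skimmer [([0.551, 0.208, 0.175], 0.61)]
side tumbler [([0.627, -0.162, 0.072], 0.63)]
side mug [([0.593, -0.292, 0.056], 0.76)]
top [[594.0733990382263, 0.0, 318.7191578775691], [0.0, 594.0733990382263, 245.01496754726833], [0.0, 0.0, 1.0]] [[0.2173, -0.9761, 0.0074], [-0.7664, -0.1753, -0.618], [0.6045, 0.1286, -0.7861]] [-0.30764019  0.45051738  1.85422859]
top masher [([0.443, -0.269, 0.01], 0.94), ([0.468, -0.716, 0.122], 0.86)]
top collar [([0.444, -0.268, 0.007], 0.84), ([0.464, -0.716, 0.12], 0.77)]
top grip [([0.448, -0.271, 0.006], 0.83), ([0.467, -0.716, 0.118], 0.65)]
top rack [([0.551, 0.217, 0.014], 0.55)]
top keepers [([0.552, 0.219, 0.012], 0.77)]
top turner [([0.599, -0.175, 0.055], 0.74)]
top skimmer [([0.548, 0.217, 0.103], 0.84), ([0.598, -0.281, 0.038], 0.52)]
top tumbler [([0.603, -0.175, 0.053], 0.63)]
top mug [([0.597, -0.282, 0.039], 0.61)]
1.0
```

View pics/side0.png

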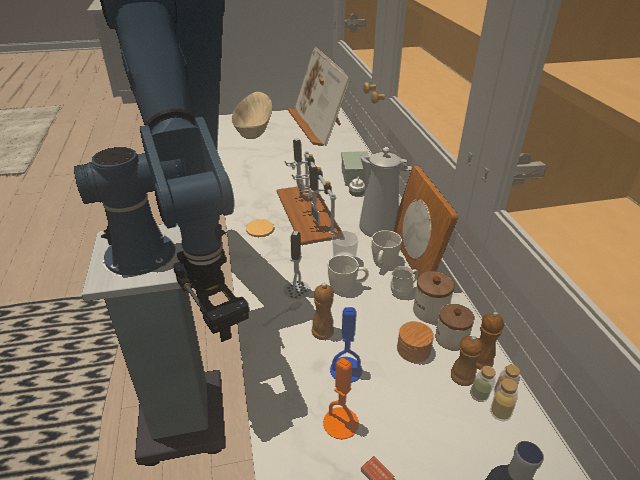

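View pics/top0.png

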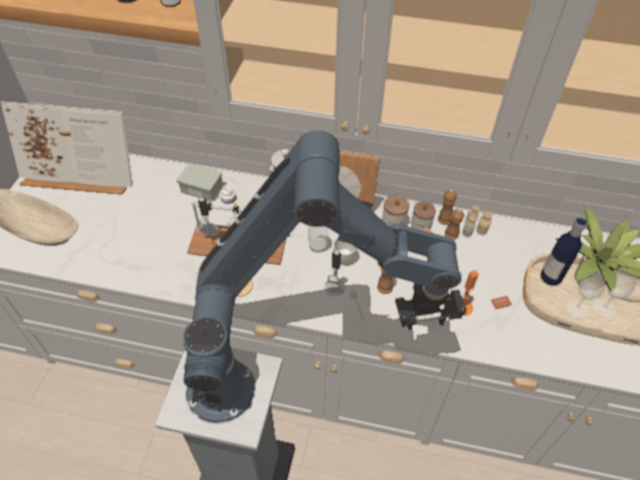

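The side view shows the target masher with its head at (297,290) and handle at (295,245). The blue and orange look-alikes are at (347,345) and (342,400), and the rack base spans about (275–340, 185–243). In the top view the masher is at (336,275) and the arm partly hides the rack near (240,240).

```bash
python3 - <<'E'
import cv2,numpy as np
s=np.load('side.npz')['frame'];t=np.load('top.npz')['frame']
def c(f,x,y,w,h,W,H): return cv2.resize(f[y:y+h,x:x+w],(W,H),interpolation=cv2.INTER_CUBIC)
a=np.hstack([c(s,260,130,100,120,500,600),np.vstack([c(s,270,225,60,80,225,300),c(t,312,245,45,60,225,300)])])
cv2.imwrite('pics/c1.png',a[:,:,::-1])
cv2.imwrite('pics/c2.png',c(t,180,165,120,105,800,600)[:,:,::-1])
for n in('side','top'):
    d=np.load(n+'.npz'); print(n,-d['R'].T@d['t'])
E
```

```text
side [ 0.28627443 -1.32254374  0.96736986]
top [-0.70884508 -0.45980881  1.73835744]
```

View pics/c1.png

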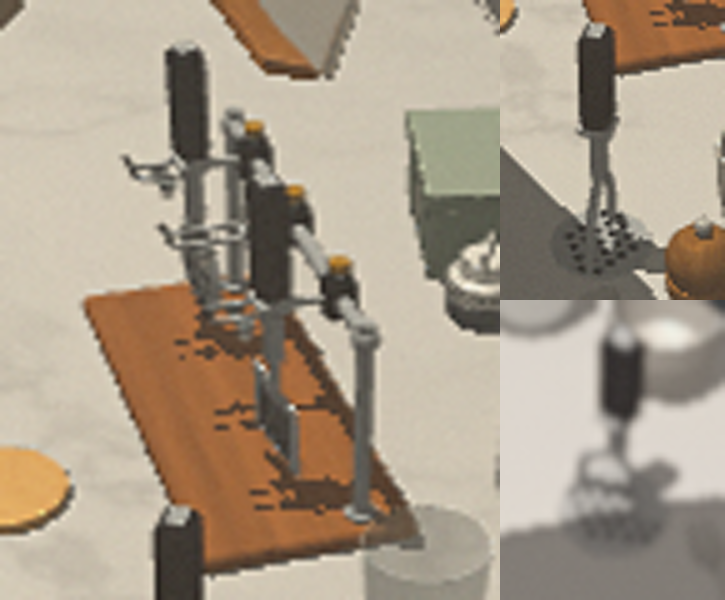

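View pics/c2.png

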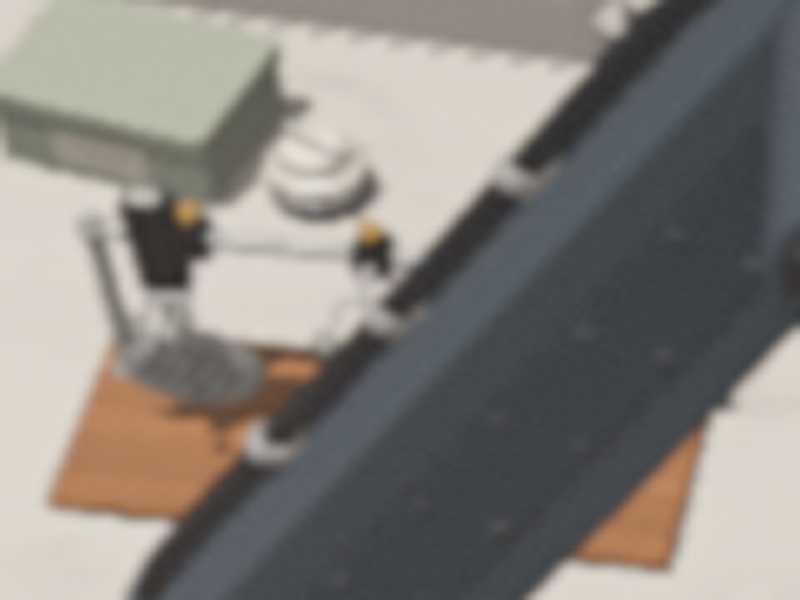

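The crops show the middle hook empty, with its prongs at about (163–243, 235) in the left panel, the skimmer on the far hook and the turner on the near hook. Base corners show at (85,300) and (423,545). In the top crop the front corners are at (50,505) and (668,568), and the skimmer is on the left (+y). Next I fit the rack and masher silhouettes.

```bash
cat > fit.py <<'E'
import cv2,numpy as np
from scipy.optimize import minimize
D={n:dict(np.load(n+'.npz')) for n in('side','top')}
def proj(d,P):
    q=(np.asarray(P)@d['R'].T+d['t'])@d['camera_matrix'].T; return q[:,:2]/q[:,2:]
def box(x,y,a,lx,ly,z0,z1,cx=0):
    c,s=np.cos(a),np.sin(a)
    return np.array([[x+c*u-s*v,y+s*u+c*v,z] for u in(cx-lx/2,cx+lx/2) for v in(-ly/2,ly/2) for z in(z0,z1)])
S=6
def roi(d,ctr,m):
    u,v=np.round(proj(d,[ctr])[0]).astype(int); x0,y0=u-m,v-m
    im=d['frame'][y0:y0+2*m,x0:x0+2*m]
    return cv2.resize(im,None,fx=S,fy=S,interpolation=cv2.INTER_LINEAR).astype(int),(x0,y0)
def hullmask(d,P,shape,o):
    q=((proj(d,P)-o+0.5)*S-0.5); m=np.zeros(shape[:2],np.uint8)
    cv2.fillConvexPoly(m,np.round(cv2.convexHull(q.astype(np.float32))*16).astype(int),1,shift=4); return m>0
E
python3 - <<'E'
from fit import *
# masher handle
R={}
for n,d in D.items():
    im,o=roi(d,[0.455,-0.275,0.162],20); R[n]=(im,o,im.max(2)<95)
def cost(p,only=None):
    k=0
    for n,(im,o,dk) in R.items():
        if only and n!=only: continue
        h=hullmask(D[n],box(p[0],p[1],p[2],.024,.030,.121,.200),im.shape,o)
        k+=1-(h&dk).sum()/((h|dk).sum())
    return k
for a0 in range(-80,100,20):
    r=minimize(cost,[.45,-.275,np.radians(a0)],method='Nelder-Mead',options=dict(initial_simplex=[[.45,-.275,np.radians(a0)],[.47,-.275,np.radians(a0)],[.45,-.255,np.radians(a0)],[.455,-.27,np.radians(a0+8)]]))
    print(a0,np.round(r.x[:2],4),round(np.degrees(r.x[2])),round(r.fun,3))
# rack base
Q={}
for n,d in D.items():
    im,o=roi(d,[.56,.105,.0],75)
    sat=im.max(2)-im.min(2); wood=(im[...,0]-im[...,2]>45)&(im[...,0]<215)
    bg=(sat<40)&(im.min(2)>150)
    m=cv2.getStructuringElement(2,(9,9)); 
    num,l,st,_=cv2.connectedComponentsWithStats(wood.astype(np.uint8)); 
    keep=np.zeros_like(wood)
    far=hullmask(d,box(.56,.105,0,.21,.42,0,.02),im.shape,o); wood&=far
    Q[n]=(im,o,wood,bg&cv2.dilate(far.astype(np.uint8),m).astype(bool))
    print(n,wood.sum(),bg.sum())
def c2(p):
    k=0
    for n,(im,o,w,bg) in Q.items():
        h=hullmask(D[n],box(*p,.150,.350,0,.014),im.shape,o)
        k+=((w&~h).sum()+(h&bg).sum())/S/S
    return k
best=[]
for x in(.54,.56,.58):
  for a0 in(-15,0,15):
    a=np.radians(a0);r=minimize(c2,[x,.1,a],method='Nelder-Mead',options=dict(initial_simplex=[[x,.1,a],[x+.02,.1,a],[x,.12,a],[x,.1,a+.15]]))
    best.append((r.fun,*np.round(r.x[:2],4),np.degrees(r.x[2])))
print(sorted(best)[:4])
b=sorted(best)[0]
# overlay
out=[]
for n,(im,o,w,bg) in Q.items():
    h=hullmask(D[n],box(b[1],b[2],np.radians(b[3]),.15,.35,0,.014),im.shape,o).astype(np.uint8)
    v=im.astype(np.uint8).copy(); cs,_=cv2.findContours(h,0,1); cv2.drawContours(v,cs,-1,(0,0,255),1)
    out.append(cv2.resize(v,(400,400)))
cv2.imwrite('pics/fit.png',np.hstack(out)[:,:,::-1])
E
```

```text
-80 [ 0.4592 -0.2726] -99 0.939
-60 [ 0.459  -0.2738] -99 0.936
-40 [ 0.4563 -0.2764] -7 0.867
-20 [ 0.4563 -0.2772] -10 0.865
0 [ 0.4562 -0.2765] -7 0.865
20 [ 0.4564 -0.2751] -9 0.869
40 [ 0.4566 -0.2736] -7 0.876
60 [ 0.459  -0.2738] 81 0.936
80 [ 0.4578 -0.2729] 82 0.94
side 59033 412015
top 26354 335403
[(np.float64(111.0), np.float64(0.5679), np.float64(0.1209), np.float64(4.600959571159345)), (np.float64(111.05555555555556), np.float64(0.5679), np.float64(0.1209), np.float64(4.613093344753938)), (np.float64(111.08333333333334), np.float64(0.5679), np.float64(0.121), np.float64(4.619407779233671)), (np.float64(111.36111111111111), np.float64(0.5679), np.float64(0.1208), np.float64(4.59946490097189))]
```

View pics/fit.png

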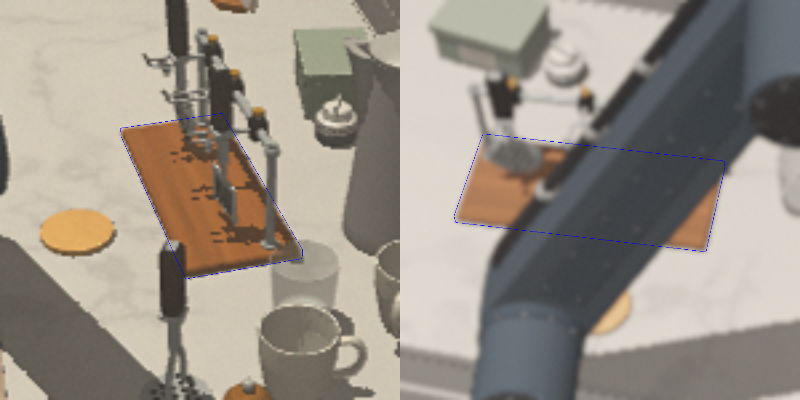

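The blue base outline fits the rack in both views, giving a base centre at about (0.568, 0.121) and a yaw of about 4.6°. Next I locate the rail and prongs and work out the first move.

```bash
cat > go.py <<'E'
import sys,numpy as np
from rig import bot
from scipy.spatial.transform import Rotation as Ro
def row(p,yaw,show=True):
    s=bot.read_state(); R=np.array(s['tcp_rot']); y=np.radians(yaw)
    T=np.array([[np.cos(y),np.sin(y),0],[np.sin(y),-np.cos(y),0],[0,0,-1.]])
    d=R.T@(np.array(p)-s['position']); w=Ro.from_matrix(R.T@T).as_rotvec(degrees=True)
    print('t',round(s['time_s'],2),'pos',np.round(s['position'],4),'F',np.round(s['force'],2),'M',np.round(s['moment'],3),'open',round(s['opening']*87,1),'g',round(s['grasp_force'],1))
    print('row',np.round(d,4).tolist(),np.round(w,2).tolist(),'j',np.round(s['joint_positions'],0))
if __name__=='__main__':
    a=list(map(float,sys.argv[1:])); row(a[:3],a[3])
E
python3 go.py .456 -.277 .245 82; python3 - <<'E'
from fit import *
def ray(n,u,v,z):
    d=D[n];c=-d['R'].T@d['t'];w=d['R'].T@np.linalg.solve(d['camera_matrix'],[u,v,1]);return c+w*(z-c[2])/w[2]
a=np.radians(4.6);Rr=np.array([[np.cos(a),np.sin(a)],[-np.sin(a),np.cos(a)]])
def loc(n,u,v,z,l):
    p=ray(n,u,v,z);print(l,n,np.round(p,3),'rackframe rel base centre',np.round(Rr@(p[:2]-[.568,.121]),3))
S5=lambda x,y:(260+(x+.5)/5-.5,130+(y+.5)/5-.5)
T6=lambda x,y:(180+(x+.5)/6.667-.5,165+(y+.5)/5.714-.5)
loc('side',*S5(360,515),.014,'post foot near')
loc('side',*S5(367,340),.150,'post top near')
loc('side',*S5(233,120),.150,'post top far')
loc('top',*T6(92,228),.150,'post top far')
loc('top',*T6(290,243),.150,'rail mid')
for q in((165,225),(175,242)): loc('side',*S5(*q),.150,'mid prong tip')
for q in((240,222),(240,238)): loc('side',*S5(*q),.150,'mid prong back')
loc('side',*S5(295,192),.165,'mid knob');loc('side',*S5(340,263),.165,'near knob');loc('side',*S5(255,128),.165,'far knob')
loc('side',*S5(185,50),.240,'skimmer top');loc('top',*T6(143,195),.240,'skimmer top');loc('side',*S5(268,185),.240,'turner top')
loc('top',385,262,.13,'mill top')
E
```

```text
t 1.0 pos [ 0.2352 -0.579   0.2396] F [ 0.98 -0.27 -0.45] M [-0.011  0.019 -0.011] open 87.1 g 0.0
row [0.3182, -0.1968, -0.0054] [0.0, 0.0, -59.9] j [-78.  30.  82.  -0.  68. -10.]
post foot near side [ 0.619 -0.031  0.014] rackframe rel base centre [ 0.038 -0.156]
post top near side [ 0.62  -0.032  0.15 ] rackframe rel base centre [ 0.039 -0.157]
post top far side [0.596 0.285 0.15 ] rackframe rel base centre [0.042 0.161]
post top far top [0.593 0.278 0.15 ] rackframe rel base centre [0.037 0.155]
rail mid top [0.605 0.171 0.15 ] rackframe rel base centre [0.04  0.047]
mid prong tip side [0.521 0.14  0.15 ] rackframe rel base centre [-0.045  0.023]
mid prong tip side [0.523 0.116 0.15 ] rackframe rel base centre [-0.045 -0.002]
mid prong back side [0.572 0.134 0.15 ] rackframe rel base centre [0.005 0.013]
mid prong back side [0.567 0.112 0.15 ] rackframe rel base centre [-0.002 -0.009]
mid knob side [0.611 0.141 0.165] rackframe rel base centre [0.045 0.016]
near knob side [0.619 0.04  0.165] rackframe rel base centre [ 0.045 -0.084]
far knob side [0.604 0.24  0.165] rackframe rel base centre [0.045 0.116]
skimmer top side [0.551 0.218 0.24 ] rackframe rel base centre [-0.01   0.098]
skimmer top top [0.55 0.22 0.24] rackframe rel base centre [-0.01   0.101]
turner top side [0.566 0.016 0.24 ] rackframe rel base centre [-0.01  -0.104]
mill top top [ 0.507 -0.43   0.13 ] rackframe rel base centre [-0.105 -0.545]
```

Careful with the scale: turns go in shares of pi rad. That gives: -53 degrees / 180 = -0.2944.

Request:
{"name": "play_rows", "arguments": {
  "motion": [
    [[0.035,-0.022,-0.006,0,0,-0.0389],[0.07,-0.044,-0.006,0,0,-0.0778],[0.106,-0.066,-0.006,0,0,-0.1111],[0.142,-0.088,-0.006,0,0,-0.15],[0.177,-0.11,-0.006,0,0,-0.1833],[0.212,-0.131,-0.006,0,0,-0.2222],[0.248,-0.153,-0.006,0,0,-0.2611],[0.283,-0.175,-0.006,0,0,-0.2944]]
  ],
  "fingers": 0.087
}}

```text
time_s: 1.67
position: [0.4324, -0.309, 0.2458]
tcp_rot: [[0.252, 0.968, 0.001], [0.968, -0.252, -0.0], [-0.0, 0.001, -1.0]]
force: [0.9, -0.6, 0.3]
opening: 1.003
grasp_force: 0.0
```

```bash
python3 go.py .456 -.277 .245 82
```

```text
t 1.67 pos [ 0.4324 -0.309   0.2458] F [ 0.92 -0.61  0.25] M [-0.049 -0.073 -0.012] open 87.3 g 0.0
row [0.0369, 0.0148, 0.0008] [0.04, 0.02, -6.59] j [-48.  23.  95.   0.  62. -33.]
```

To row units: -6.6 degrees / 180 = -0.0367.

Request:
{"name": "play_rows", "arguments": {
  "motion": [
    [[0.037,0.015,0,0,0,-0.0367],[0.037,0.015,0,0,0,-0.0367],[0.037,0.015,0.02,0,0,-0.0367],[0.037,0.015,0.04,0,0,-0.0367],[0.037,0.015,0.06,0,0,-0.0367],[0.037,0.015,0.072,0,0,-0.0367],[0.037,0.015,0.072,0,0,-0.0367]]
  ]
}}

```text
time_s: 2.25
position: [0.4539, -0.2777, 0.1711]
tcp_rot: [[0.145, 0.989, -0.004], [0.989, -0.145, 0.004], [0.003, -0.005, -1.0]]
force: [0.1, -0.7, -0.1]
opening: 1.001
grasp_force: 0.0
```

```bash
python3 go.py .456 -.277 .173 82;python3 - <<'E'
from rig import imaging
import cv2,numpy as np
o=[]
for c in('side','top'):
    d=imaging.capture(c);np.savez(c+'.npz',**d)
f=np.load('side.npz')['frame'];t=np.load('top.npz')['frame']
a=cv2.resize(f[190:310,240:340],(500,600),interpolation=2);b=cv2.resize(t[190:310,300:360],(300,600),interpolation=2)
cv2.imwrite('pics/g.png',np.hstack([a,b])[:,:,::-1])
E
```

```text
t 2.25 pos [ 0.4539 -0.2777  0.1711] F [ 0.08 -0.71 -0.07] M [ 0.039 -0.103  0.04 ] open 87.1 g 0.0
row [0.001, 0.0019, -0.0019] [-0.27, -0.18, -0.34] j [-43.  29.  99.  -0.  53. -35.]
```

View pics/g.png

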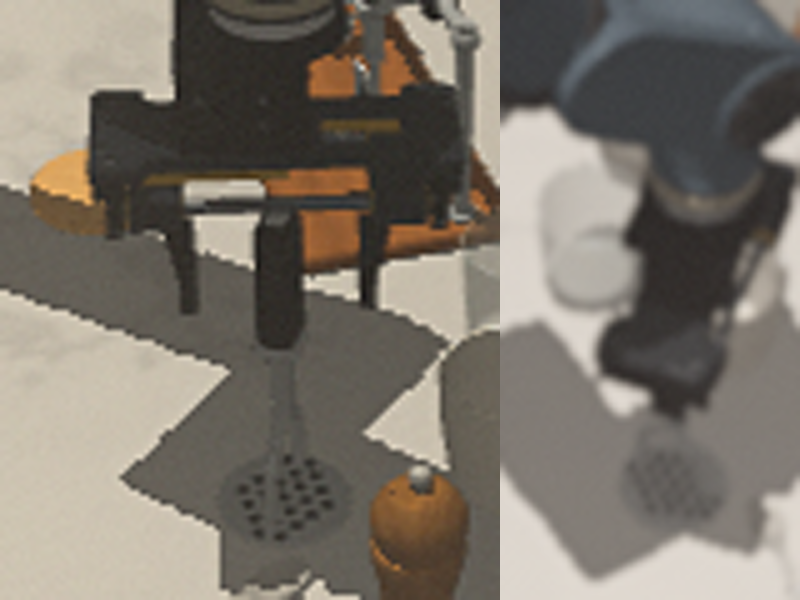

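The fingers straddle the handle, at (187,290) and (370,285) with the handle at (280,280), so the grasp is centred and I close.

Request:
{"name": "play_rows", "arguments": {
  "motion": [
    [[0.001,0.001,0,0,0,0],[0.001,0.001,0,0,0,0],[0.001,0.001,0,0,0,0],[0.001,0.001,0,0,0,0],[0.001,0.001,0,0,0,0],[0.001,0.001,0,0,0,0],[0.001,0.001,0,0,0,0],[0.001,0.001,0,0,0,0]]
  ],
  "fingers": 0.0
}}

```text
time_s: 3.02
position: [0.4566, -0.2778, 0.1736]
tcp_rot: [[0.144, 0.99, 0.0], [0.99, -0.144, -0.0], [-0.0, 0.0, -1.0]]
force: [-0.0, 0.1, 0.2]
opening: 0.478
grasp_force: 0.0
```

Request:
{"name": "play_rows", "arguments": {
  "motion": [
    [[0,0,0,0,0,0],[0,0,0,0,0,0],[0,0,0,0,0,0],[0,0,0,0,0,0]]
  ]
}}

```text
time_s: 3.35
position: [0.4564, -0.2776, 0.1732]
tcp_rot: [[0.144, 0.99, -0.001], [0.99, -0.144, 0.001], [0.001, -0.001, -1.0]]
force: [0.1, -0.7, -2.0]
opening: 0.301
grasp_force: 28.5
```

```bash
python3 go.py .456 -.277 .250 82
```

```text
t 3.35 pos [ 0.4564 -0.2776  0.1732] F [ 0.06 -0.69 -2.02] M [-0.028 -0.078 -0.045] open 26.1 g 28.5
row [0.0006, -0.0005, -0.0768] [-0.04, -0.03, -0.3] j [-43.  29.  99.   0.  53. -35.]
```

Request:
{"name": "play_rows", "arguments": {
  "motion": [
    [[0,0,-0.005,0,0,0],[0,0,-0.018,0,0,0],[0,0,-0.035,0,0,0],[0,0,-0.052,0,0,0],[0,0,-0.067,0,0,0],[0,0,-0.076,0,0,0],[0,0,-0.08,0,0,0],[0,0,-0.08,0,0,0]]
  ]
}}

```text
time_s: 4.02
position: [0.4569, -0.278, 0.2544]
tcp_rot: [[0.144, 0.99, 0.001], [0.99, -0.144, -0.001], [-0.001, 0.001, -1.0]]
force: [-0.4, 0.1, -2.7]
opening: 0.297
grasp_force: 28.5
```

```bash
python3 go.py .4534 .1118 .250 94.6
```

```text
t 4.02 pos [ 0.4569 -0.278   0.2544] F [-0.38  0.08 -2.69] M [-0.006 -0.126 -0.01 ] open 25.9 g 28.5
row [0.3853, -0.0597, 0.0039] [0.08, 0.07, -12.89] j [-43.  22.  94.   0.  64. -35.]
```

To row units: -6.5 degrees / 180 = -0.0361.

Request:
{"name": "play_rows", "arguments": {
  "motion": [
    [[0.006,-0.001,0,0,0,-0.0011],[0.022,-0.004,0,0,0,-0.0044],[0.048,-0.008,0,0,0,-0.0089],[0.077,-0.012,0,0,0,-0.0144],[0.106,-0.017,0,0,0,-0.02],[0.135,-0.021,0,0,0,-0.025],[0.164,-0.026,0,0,0,-0.0306],[0.193,-0.03,0,0,0,-0.0361]]
  ]
}}

```text
time_s: 4.68
position: [0.4529, -0.0794, 0.2526]
tcp_rot: [[0.03, 1.0, -0.003], [1.0, -0.03, 0.002], [0.002, -0.003, -1.0]]
force: [1.0, 0.1, -2.8]
opening: 0.296
grasp_force: 28.5
```

To row units: -6.4 degrees / 180 = -0.0356.

Request:
{"name": "play_rows", "arguments": {
  "motion": [
    [[0.029,-0.001,0,0,0,-0.0056],[0.058,-0.002,0,0,0,-0.0111],[0.087,-0.003,0,0,0,-0.0167],[0.116,-0.004,0,0,0,-0.0222],[0.145,-0.005,0,0,0,-0.0278],[0.17,-0.006,0,0,0,-0.0322],[0.187,-0.007,0,0,0,-0.0344],[0.194,-0.008,0,0,0,-0.0356]]
  ]
}}

```text
time_s: 5.35
position: [0.4506, 0.1147, 0.2527]
tcp_rot: [[-0.084, 0.996, -0.003], [0.996, 0.084, 0.001], [0.002, -0.003, -1.0]]
force: [-0.0, 0.1, -2.5]
opening: 0.298
grasp_force: 28.5
```

```bash
python3 go.py .4534 .1118 .250 94.6; python3 - <<'E'
from rig import imaging
import cv2,numpy as np
for c in('side','top'):
    d=imaging.capture(c);np.savez(c+'.npz',**d)
f=np.load('side.npz')['frame'];t=np.load('top.npz')['frame']
a=cv2.resize(f[140:240,240:340],(400,400),interpolation=2);b=cv2.resize(t[170:270,170:270],(400,400),interpolation=2)
cv2.imwrite('pics/h.png',np.hstack([a,b])[:,:,::-1])
E
```

```text
t 5.35 pos [0.4506 0.1147 0.2527] F [-0.01  0.11 -2.49] M [-0.119 -0.067 -0.051] open 25.9 g 28.5
row [-0.0032, 0.0026, 0.0026] [-0.17, -0.09, 0.22] j [  0.  17. 103.   0.  60.  -4.]
```

View pics/h.png

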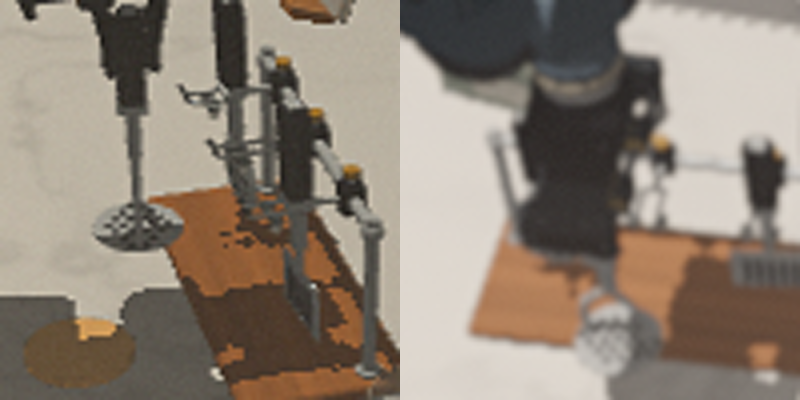

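The masher hangs straight down, with its head at (138,225) in the left panel. In the top panel the empty hook's prongs are at about (630–665, 175–225), with its clamp knob at (660,145). I zoom in there.

```bash
python3 - <<'E'
from fit import *
t=D['top']['frame'][202:232,222:252]
v=cv2.resize(t,(600,600),interpolation=cv2.INTER_CUBIC).astype(float)
v=np.clip((v-20)*1.2,0,255).astype(np.uint8)
# overlay nominal lines for e=-8,0,8 : centre line from tip to back, z=.15
a=np.radians(4.6);H=np.array([.563,.1206])
for e,col in((-8,(255,0,0)),(0,(0,255,0)),(8,(0,0,255))):
    P=[[*(H+np.array([np.cos(a),np.sin(a)])*x+np.array([-np.sin(a),np.cos(a)])*e/1000),.15] for x in(-.048,.04)]
    q=(proj(D['top'],P)-[222,202]+.5)*20
    cv2.line(v,tuple(map(int,q[0])),tuple(map(int,q[1])),col,1); print(e,q.round().tolist())
cv2.imwrite('pics/z.png',v[:,:,::-1])
E
```

```text
-8 [[212.0, 545.0], [325.0, 168.0]]
0 [[167.0, 539.0], [281.0, 164.0]]
8 [[122.0, 534.0], [237.0, 159.0]]
```

View pics/z.png

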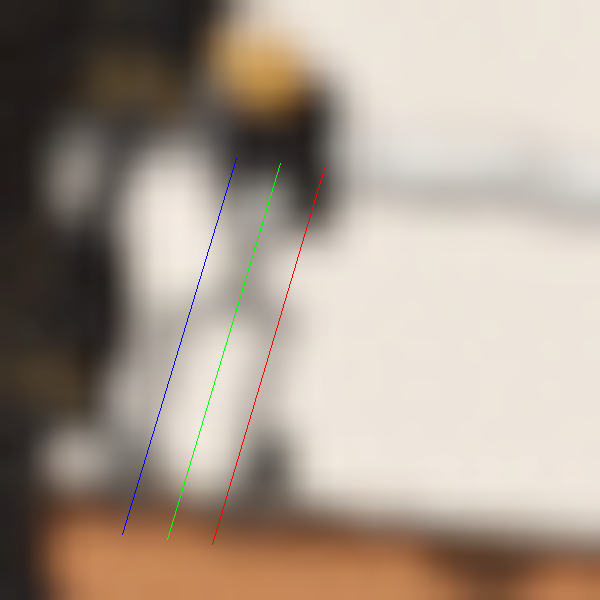

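Prongs show at about (150,400) left and (265,400) right. Their mid-line is close to the green nominal line at (209,400), so the hook offset is about 0 ± 3 mm. I stage 65 mm in front of the spot with the collar 16 mm high.

```bash
cat > rk.py <<'E'
# usage: rk.py s_forward(mm, rack x) e(mm, rack y) collar_above_spot(mm)
import sys,numpy as np
from go import row
from rig import bot
a=np.radians(4.6);X=np.array([np.cos(a),np.sin(a)]);Y=np.array([-X[1],X[0]]);H=np.array([.563,.1206])
s=bot.read_state();p=np.array(s['position']);f=np.array(s['force'])
d=p[:2]-H;print('rack x,y,collar mm',np.round([1e3*d@X,1e3*d@Y,1e3*(p[2]-.0582-.152)],1),'Fx,Fy',np.round([f[:2]@X,f[:2]@Y],2))
x,e,h=[float(v)/1e3 for v in sys.argv[1:4]]
row([*(H+X*x+Y*e),.152+.0582+h],94.6)
E
python3 rk.py -65 0 16
```

```text
rack x,y,collar mm [-112.1    1.5   42.6] Fx,Fy [-0.11  0.1 ]
t 5.45 pos [0.4512 0.1131 0.2528] F [-0.11  0.09 -2.36] M [-0.056 -0.072  0.017] open 25.3 g 28.5
row [-0.0016, 0.0471, 0.0265] [-0.14, -0.01, 0.19] j [  0.  17. 103.   0.  60.  -5.]
```

To row units: 0.2 degrees / 180 = 0.0011.

Request:
{"name": "play_rows", "arguments": {
  "motion": [
    [[-0.001,0.004,0.003,0,0,0.0006],[-0.002,0.012,0.01,0,0,0.0011],[-0.002,0.022,0.018,0,0,0.0011],[-0.002,0.032,0.024,0,0,0.0011],[-0.002,0.041,0.026,0,0,0.0011],[-0.002,0.046,0.0265,0,0,0.0011],[-0.002,0.047,0.0265,0,0,0.0011],[-0.002,0.047,0.0265,0,0,0.0011]]
  ]
}}

```text
time_s: 6.12
position: [0.5004, 0.1132, 0.2269]
tcp_rot: [[-0.076, 0.997, -0.0], [0.997, 0.076, -0.0], [-0.0, -0.0, -1.0]]
force: [0.6, 0.3, -2.4]
opening: 0.297
grasp_force: 28.5
```

```bash
python3 rk.py -58 0 16; python3 rk.py -58 0 16
```

```text
rack x,y,collar mm [-63.   -2.3  16.7] Fx,Fy [0.6  0.27]
t 6.12 pos [0.5004 0.1132 0.2269] F [ 0.58  0.32 -2.39] M [ 0.    -0.093 -0.027] open 25.8 g 28.5
row [0.0024, 0.0049, 0.0007] [-0.01, 0.0, -0.22] j [ 0. 23. 99. -0. 59. -4.]
rack x,y,collar mm [-63.   -2.3  16.7] Fx,Fy [0.6  0.27]
t 6.12 pos [0.5004 0.1132 0.2269] F [ 0.58  0.32 -2.39] M [ 0.    -0.093 -0.027] open 25.8 g 28.5
row [0.0024, 0.0049, 0.0007] [-0.01, 0.0, -0.22] j [ 0. 23. 99. -0. 59. -4.]
```

Request:
{"name": "play_rows", "arguments": {
  "motion": [
    [[0.001,0.001,0,0,0,0],[0.002,0.002,0,0,0,0],[0.002,0.003,0,0,0,0],[0.002,0.004,0,0,0,0],[0.002,0.005,0,0,0,0],[0.002,0.005,0,0,0,0]]
  ]
}}

```text
time_s: 6.62
position: [0.5049, 0.1159, 0.2272]
tcp_rot: [[-0.077, 0.997, 0.001], [0.997, 0.077, 0.0], [-0.0, 0.001, -1.0]]
force: [0.2, 0.7, -1.8]
opening: 0.299
grasp_force: 28.5
```

Request:
{"name": "play_rows", "arguments": {
  "motion": [
    [[0,0.001,0,0,0,0],[0,0.002,0,0,0,0],[0,0.003,0,0,0,0],[0,0.003,0,0,0,0]]
  ]
}}

```text
time_s: 6.95
position: [0.5063, 0.1159, 0.2267]
tcp_rot: [[-0.077, 0.997, -0.004], [0.997, 0.077, -0.0], [-0.0, -0.004, -1.0]]
force: [-2.6, -0.6, -0.2]
opening: 0.299
grasp_force: 28.5
```

```bash
python3 rk.py -54 0 16
```

```text
rack x,y,collar mm [-56.9  -0.1  16.5] Fx,Fy [-2.62 -0.41]
t 6.95 pos [0.5063 0.1159 0.2267] F [-2.58 -0.62 -0.17] M [-0.106  0.619  0.08 ] open 26.0 g 28.5
row [0.0001, 0.0029, 0.0005] [-0.21, 0.0, -0.18] j [ 1. 23. 98. -0. 59. -4.]
```

```bash
cat > av.py <<'E'
import sys,numpy as np
from rig import bot,imaging
a=np.radians(4.6);X=np.array([np.cos(a),np.sin(a)]);Y=np.array([-X[1],X[0]]);H=np.array([.563,.1206])
n=int(sys.argv[1]);L=[]
for i in range(n):
    imaging.capture('top');s=bot.read_state();p=np.array(s['position']);f=np.array(s['force']);m=np.array(s['moment']);d=1e3*(p[:2]-H)
    L.append([d@X,d@Y,1e3*(p[2]-.2102),f[:2]@X,f[:2]@Y,f[2],m[:2]@X,m[:2]@Y,m[2]])
L=np.array(L);print('t',s['time_s'],'g',s['grasp_force']);print('x y h | F | M',np.round(L.mean(0),3).tolist());print('sd',np.round(L.std(0),2).tolist())
E
python3 av.py 8
```

```text
t 7.35 g 28.489047945913626
x y h | F | M [-56.726, -0.076, 16.566, -4.285, -0.238, -0.655, -0.103, 0.893, 0.033]
sd [0.08, 0.01, 0.02, 0.75, 0.26, 0.32, 0.03, 0.12, 0.02]
```

Request:
{"name": "play_rows", "arguments": {
  "motion": [
    [[0,-0.002,0,0,0,0],[0,-0.004,0,0,0,0],[0,-0.004,0,0,0,0],[0,-0.004,0,0,0,0]]
  ]
}}

```text
time_s: 7.68
position: [0.5051, 0.1158, 0.2275]
tcp_rot: [[-0.076, 0.997, 0.004], [0.997, 0.076, 0.0], [0.0, 0.004, -1.0]]
force: [-0.6, -0.1, -4.0]
opening: 0.295
grasp_force: 28.5
```

```bash
python3 av.py 8
```

```text
t 8.0833 g 28.501625717181014
x y h | F | M [-58.713, -0.159, 17.098, -0.257, 0.145, -2.776, -0.021, -0.105, 0.005]
sd [0.38, 0.03, 0.13, 0.37, 0.31, 0.48, 0.03, 0.01, 0.03]
```

Request:
{"name": "play_rows", "arguments": {
  "motion": [
    [[-0.001,0,0,0,0,0],[-0.002,0,0,0,0,0],[-0.002,0.001,0,0,0,0],[-0.002,0.002,0,0,0,0],[-0.002,0.003,0,0,0,0],[-0.002,0.004,0,0,0,0],[-0.002,0.005,0,0,0,0],[-0.002,0.005,0,0,0,0]]
  ]
}}

```text
time_s: 8.75
position: [0.5066, 0.114, 0.2265]
tcp_rot: [[-0.077, 0.997, -0.006], [0.997, 0.077, -0.0], [-0.0, -0.006, -1.0]]
force: [-5.3, -1.0, -1.3]
opening: 0.301
grasp_force: 28.5
```

```bash
python3 av.py 8
```

```text
t 9.15 g 28.455852763872826
x y h | F | M [-56.773, -1.974, 16.19, -5.079, -0.722, -1.022, -0.149, 1.073, 0.072]
sd [0.01, 0.01, 0.02, 0.35, 0.37, 0.51, 0.01, 0.03, 0.03]
```

Request:
{"name": "play_rows", "arguments": {
  "motion": [
    [[0,-0.002,0,0,0,0],[0,-0.004,0,0,0,0],[-0.002,-0.004,0,0,0,0],[-0.002,-0.002,0,0,0,0],[-0.002,-0.001,0,0,0,0],[-0.002,0,0,0,0,0],[-0.002,0,0,0,0,0]]
  ]
}}

```text
time_s: 9.73
position: [0.5073, 0.1113, 0.2267]
tcp_rot: [[-0.078, 0.997, -0.005], [0.997, 0.078, -0.002], [-0.002, -0.005, -1.0]]
force: [-5.0, -2.3, -1.1]
opening: 0.297
grasp_force: 28.5
```

```bash
python3 av.py 6
```

```text
t 10.0333 g 28.596029941836605
x y h | F | M [-56.371, -4.962, 16.409, -5.479, -2.74, -0.809, -0.644, 1.169, 0.055]
sd [0.02, 0.1, 0.01, 0.31, 0.37, 0.34, 0.07, 0.04, 0.02]
```

Request:
{"name": "play_rows", "arguments": {
  "motion": [
    [[0,-0.002,0,0,0,0],[0,-0.004,0,0,0,0],[-0.0015,-0.004,0,0,0,0],[-0.0015,-0.002,0,0,0,0],[-0.0015,-0.001,0,0,0,0],[-0.0015,0,0,0,0,0],[-0.0015,0,0,0,0,0]]
  ]
}}

```text
time_s: 10.62
position: [0.5089, 0.1101, 0.2269]
tcp_rot: [[-0.077, 0.997, -0.001], [0.997, 0.077, -0.001], [-0.001, -0.001, -1.0]]
force: [-2.6, -3.7, -2.8]
opening: 0.296
grasp_force: 28.7
```

```bash
python3 av.py 6
```

```text
t 10.9167 g 28.680449891398894
x y h | F | M [-54.743, -6.036, 16.677, -3.358, -3.91, -2.976, -0.998, 0.655, 0.009]
sd [0.01, 0.02, 0.01, 0.55, 0.13, 0.44, 0.02, 0.03, 0.02]
```

Request:
{"name": "play_rows", "arguments": {
  "motion": [
    [[-0.0005,-0.001,0,0,0,0],[-0.001,-0.001,0,0,0,0],[-0.0015,-0.001,0,0,0,0],[-0.0015,0,0,0,0,0],[-0.0015,0.001,0,0,0,0],[-0.0015,0.002,0,0,0,0],[-0.0015,0.002,0,0,0,0]]
  ]
}}

```text
time_s: 11.5
position: [0.5116, 0.1093, 0.2272]
tcp_rot: [[-0.077, 0.997, 0.001], [0.997, 0.077, 0.0], [-0.0, 0.001, -1.0]]
force: [-1.3, -2.1, -2.4]
opening: 0.296
grasp_force: 28.6
```

```bash
python3 av.py 6
```

```text
t 11.8 g 28.572678510536207
x y h | F | M [-52.163, -7.111, 16.986, -1.106, -1.728, -2.304, -0.47, 0.2, 0.02]
sd [0.02, 0.01, 0.01, 0.49, 0.6, 0.16, 0.02, 0.02, 0.02]
```

Request:
{"name": "play_rows", "arguments": {
  "motion": [
    [[-0.001,0,0,0,0,0],[-0.0012,0,0,0,0,0],[-0.0012,0.001,0,0,0,0],[-0.0012,0.002,0,0,0,0],[-0.0012,0.003,0,0,0,0],[-0.0012,0.004,0,0,0,0],[-0.0012,0.005,0,0,0,0],[-0.0012,0.005,0,0,0,0]]
  ]
}}

```text
time_s: 12.47
position: [0.5165, 0.1084, 0.227]
tcp_rot: [[-0.077, 0.997, 0.0], [0.997, 0.077, -0.0], [-0.0, 0.0, -1.0]]
force: [-0.1, -1.1, -3.0]
opening: 0.297
grasp_force: 28.5
```

```bash
python3 av.py 6
```

```text
t 12.7667 g 28.526278488716343
x y h | F | M [-47.468, -8.376, 16.829, -0.386, -0.38, -2.214, -0.174, -0.089, 0.011]
sd [0.03, 0.0, 0.01, 0.53, 0.34, 0.4, 0.03, 0.04, 0.02]
```

Request:
{"name": "play_rows", "arguments": {
  "motion": [
    [[-0.001,0,0,0,0,0],[-0.002,0,0,0,0,0],[-0.003,0,0,0,0,0],[-0.003,0,0,0,0,0]]
  ]
}}

```text
time_s: 13.1
position: [0.5164, 0.1062, 0.2271]
tcp_rot: [[-0.076, 0.997, 0.0], [0.997, 0.076, 0.002], [0.002, 0.0, -1.0]]
force: [-0.6, 3.2, -2.2]
opening: 0.294
grasp_force: 28.4
```

```bash
python3 av.py 5
```

```text
t 13.35 g 28.323163731547538
x y h | F | M [-47.552, -10.731, 16.878, 0.191, 4.167, -2.403, 0.8, -0.174, 0.015]
sd [0.02, 0.06, 0.02, 0.25, 0.42, 0.59, 0.05, 0.02, 0.01]
```

The neck is between the prongs, since it meets the other side at −y. I centre it and advance.

Request:
{"name": "play_rows", "arguments": {
  "motion": [
    [[0.001,0,0,0,0,0],[0.002,0,0,0,0,0],[0.002,0.002,0,0,0,0],[0.002,0.004,0,0,0,0],[0.002,0.006,0,0,0,0],[0.002,0.008,0,0,0,0],[0.002,0.01,0,0,0,0],[0.002,0.01,0,0,0,0]]
  ]
}}

```text
time_s: 14.02
position: [0.5271, 0.108, 0.2271]
tcp_rot: [[-0.077, 0.997, 0.001], [0.997, 0.077, -0.0], [-0.0, 0.001, -1.0]]
force: [0.3, -0.6, -1.5]
opening: 0.295
grasp_force: 28.6
```

```bash
python3 av.py 5
```

```text
t 14.2667 g 28.624946203344734
x y h | F | M [-37.469, -9.506, 16.835, 0.172, 0.2, -2.686, -0.033, -0.089, 0.011]
sd [0.2, 0.06, 0.02, 0.38, 0.43, 0.33, 0.02, 0.02, 0.01]
```

Request:
{"name": "play_rows", "arguments": {
  "motion": [
    [[0,0.001,0,0,0,0],[0,0.002,0,0,0,0],[0,0.003,0,0,0,0],[0,0.004,0,0,0,0],[0,0.005,0,0,0,0],[0,0.006,0,0,0,0],[0,0.007,0,0,0,0],[0,0.008,0,0,0,0]]
  ]
}}

```text
time_s: 14.93
position: [0.5332, 0.1088, 0.2268]
tcp_rot: [[-0.077, 0.997, -0.003], [0.997, 0.077, -0.0], [0.0, -0.003, -1.0]]
force: [-2.7, 0.1, -0.2]
opening: 0.295
grasp_force: 28.6
```

```bash
python3 av.py 4
```

```text
t 15.1333 g 28.618922056630254
x y h | F | M [-30.358, -9.364, 16.624, -3.374, -0.798, -1.229, -0.14, 0.67, 0.002]
sd [0.02, 0.01, 0.01, 0.64, 0.21, 0.37, 0.02, 0.04, 0.02]
```

Request:
{"name": "play_rows", "arguments": {
  "motion": [
    [[0,0.001,0,0,0,0],[0,0.002,0,0,0,0],[0,0.003,0,0,0,0],[0,0.004,0,0,0,0],[0,0.004,0,0,0,0]]
  ]
}}

```text
time_s: 15.55
position: [0.5379, 0.1091, 0.2267]
tcp_rot: [[-0.077, 0.997, -0.001], [0.997, 0.077, -0.0], [-0.0, -0.001, -1.0]]
force: [-3.9, -0.4, -3.4]
opening: 0.294
grasp_force: 28.7
```

```bash
python3 av.py 4
```

```text
t 15.75 g 28.678849240823183
x y h | F | M [-25.697, -9.455, 16.489, -3.984, -0.902, -3.756, -0.266, 0.815, 0.044]
sd [0.08, 0.02, 0.02, 0.45, 0.28, 0.63, 0.01, 0.03, 0.03]
```

Request:
{"name": "play_rows", "arguments": {
  "motion": [
    [[-0.0004,0.001,0,0,0,0],[-0.0004,0.002,0,0,0,0],[-0.0004,0.003,0,0,0,0],[-0.0004,0.004,0,0,0,0],[-0.0004,0.005,0,0,0,0],[-0.0004,0.005,0,0,0,0]]
  ]
}}

```text
time_s: 16.25
position: [0.5444, 0.1093, 0.2274]
tcp_rot: [[-0.077, 0.997, 0.002], [0.997, 0.077, 0.0], [0.0, 0.002, -1.0]]
force: [-1.4, -0.0, -3.3]
opening: 0.293
grasp_force: 28.5
```

```bash
python3 av.py 4
```

```text
t 16.45 g 28.506802566116676
x y h | F | M [-19.259, -9.687, 17.274, -1.304, 1.191, -3.053, 0.176, 0.196, 0.027]
sd [0.04, 0.02, 0.01, 0.2, 0.33, 0.28, 0.04, 0.1, 0.01]
```

Request:
{"name": "play_rows", "arguments": {
  "motion": [
    [[0.0003,0.002,0,0,0,0],[0.0003,0.004,0,0,0,0],[0.0003,0.006,0,0,0,0],[0.0003,0.008,0,0,0,0],[0.0003,0.01,0,0,0,0],[0.0003,0.011,0,0,0,0],[0.0003,0.012,0,0,0,0]]
  ]
}}

```text
time_s: 17.03
position: [0.5566, 0.1103, 0.2275]
tcp_rot: [[-0.077, 0.997, 0.003], [0.997, 0.077, 0.0], [-0.0, 0.003, -1.0]]
force: [-0.3, 0.3, -1.9]
opening: 0.293
grasp_force: 28.6
```

```bash
python3 av.py 4
```

```text
t 17.2333 g 28.62430769877392
x y h | F | M [-7.814, -9.645, 17.042, 0.11, 0.104, -2.391, -0.019, -0.083, -0.004]
sd [0.39, 0.04, 0.09, 0.4, 0.23, 0.14, 0.04, 0.02, 0.01]
```

Free. I feel on to the back bar.

Request:
{"name": "play_rows", "arguments": {
  "motion": [
    [[0,0.001,0,0,0,0],[0,0.002,0,0,0,0],[0,0.003,0,0,0,0],[0,0.004,0,0,0,0],[0,0.005,0,0,0,0],[0,0.006,0,0,0,0],[0,0.006,0,0,0,0]]
  ]
}}

```text
time_s: 17.82
position: [0.5599, 0.1107, 0.2268]
tcp_rot: [[-0.077, 0.997, -0.003], [0.997, 0.077, -0.0], [-0.0, -0.004, -1.0]]
force: [-3.9, -1.3, -1.1]
opening: 0.291
grasp_force: 28.6
```

```bash
python3 av.py 4
```

```text
t 18.0167 g 28.614257698645815
x y h | F | M [-3.805, -9.619, 16.609, -4.252, -0.636, -0.04, -0.187, 0.89, 0.055]
sd [0.02, 0.01, 0.01, 0.42, 0.38, 0.15, 0.02, 0.08, 0.03]
```

Request:
{"name": "play_rows", "arguments": {
  "motion": [
    [[0,-0.001,0.002,0,0,0],[0,-0.001,0.004,0,0,0],[0,-0.001,0.006,0,0,0],[0,-0.001,0.008,0,0,0],[0,-0.001,0.01,0,0,0],[0,-0.001,0.012,0,0,0],[0,-0.001,0.012,0,0,0]]
  ]
}}

```text
time_s: 18.6
position: [0.5597, 0.1109, 0.2142]
tcp_rot: [[-0.077, 0.997, -0.001], [0.997, 0.077, 0.0], [0.0, -0.001, -1.0]]
force: [-3.3, -0.6, -3.4]
opening: 0.293
grasp_force: 28.5
```

```bash
python3 av.py 4
```

```text
t 18.8 g 28.52492644582526
x y h | F | M [-4.028, -9.403, 3.9, -3.78, 0.355, -4.106, 0.049, 0.745, 0.032]
sd [0.01, 0.0, 0.04, 0.27, 0.36, 0.15, 0.02, 0.03, 0.03]
```

Request:
{"name": "play_rows", "arguments": {
  "motion": [
    [[0,-0.0005,0.001,0,0,0],[0,-0.0005,0.002,0,0,0],[0,-0.0005,0.003,0,0,0],[0,-0.0005,0.004,0,0,0],[0,-0.0005,0.004,0,0,0]]
  ]
}}

```text
time_s: 19.22
position: [0.5597, 0.1108, 0.2113]
tcp_rot: [[-0.077, 0.997, 0.0], [0.997, 0.077, 0.0], [0.0, 0.0, -1.0]]
force: [-4.3, -0.8, -0.4]
opening: 0.294
grasp_force: 28.5
```

```bash
python3 av.py 4
```

```text
t 19.4167 g 28.511668026912957
x y h | F | M [-4.087, -9.53, 0.937, -4.134, 0.804, -0.45, 0.14, 0.891, 0.066]
sd [0.01, 0.01, 0.02, 0.43, 0.3, 0.18, 0.01, 0.02, 0.01]
```

Request:
{"name": "play_rows", "arguments": {
  "motion": [
    [[0,-0.0005,0.0005,0,0,0],[0,-0.0005,0.001,0,0,0],[0,-0.0005,0.001,0,0,0]]
  ]
}}

```text
time_s: 19.67
position: [0.5596, 0.1107, 0.2105]
tcp_rot: [[-0.077, 0.997, 0.001], [0.997, 0.077, 0.0], [0.0, 0.001, -1.0]]
force: [-4.2, -0.0, 1.6]
opening: 0.295
grasp_force: 28.5
```

```bash
python3 av.py 4
```

```text
t 19.8667 g 28.502018288418185
x y h | F | M [-4.195, -9.592, 0.282, -4.079, 0.326, 3.398, 0.142, 0.89, 0.058]
sd [0.01, 0.02, 0.03, 0.2, 0.68, 0.24, 0.02, 0.02, 0.01]
```

Request:
{"name": "play_rows", "arguments": {
  "motion": [
    [[0,-0.0005,-0.0003,0,0,0],[0,-0.001,-0.0006,0,0,0],[0,-0.001,-0.0006,0,0,0]]
  ]
}}

```text
time_s: 20.12
position: [0.5592, 0.1107, 0.2106]
tcp_rot: [[-0.077, 0.997, 0.002], [0.997, 0.077, 0.0], [0.0, 0.002, -1.0]]
force: [-1.4, 1.1, -0.1]
opening: 0.292
grasp_force: 28.5
```

```bash
python3 av.py 4
```

```text
t 20.3167 g 28.524618551891763
x y h | F | M [-4.66, -9.572, 0.428, -0.612, 1.551, -1.291, 0.272, 0.069, 0.01]
sd [0.03, 0.0, 0.02, 0.11, 0.6, 0.69, 0.03, 0.05, 0.03]
```

Request:
{"name": "play_rows", "arguments": {
  "motion": [
    [[-0.0002,0.0006,0.0003,0,0,0],[-0.0002,0.0006,0.0004,0,0,0],[-0.0002,0.0006,0.0004,0,0,0]]
  ]
}}

```text
time_s: 20.57
position: [0.5592, 0.1106, 0.2105]
tcp_rot: [[-0.077, 0.997, 0.001], [0.997, 0.077, 0.0], [0.0, 0.001, -1.0]]
force: [-1.6, 2.2, 1.3]
opening: 0.293
grasp_force: 28.5
```

```bash
python3 av.py 4
```

```text
t 20.7667 g 28.4747406191309
x y h | F | M [-4.616, -9.683, 0.293, -0.78, 1.804, 0.97, 0.403, 0.107, 0.019]
sd [0.02, 0.01, 0.01, 0.39, 0.41, 0.43, 0.03, 0.05, 0.02]
```

Request:
{"name": "play_rows", "arguments": {
  "motion": [
    [[0.0005,0.0005,0,0,0,0],[0.0005,0.0008,0,0,0,0],[0.0005,0.0008,0,0,0,0]]
  ]
}}

```text
time_s: 21.02
position: [0.5594, 0.1108, 0.2104]
tcp_rot: [[-0.077, 0.997, -0.001], [0.997, 0.077, -0.001], [-0.001, -0.001, -1.0]]
force: [-2.4, -0.2, 3.9]
opening: 0.292
grasp_force: 28.5
```

```bash
python3 av.py 4
```

```text
t 21.2167 g 28.562153296225006
x y h | F | M [-4.384, -9.481, 0.223, -2.887, 0.375, 3.441, 0.074, 0.479, 0.013]
sd [0.01, 0.01, 0.02, 0.45, 0.48, 0.48, 0.04, 0.04, 0.01]
```

Request:
{"name": "play_rows", "arguments": {
  "motion": [
    [[0,0,0,0,0,0],[0,0,0,0,0,0],[0,0,0,0,0,0],[0,0,0,0,0,0],[0,0,0,0,0,0],[0,0,0,0,0,0]]
  ],
  "fingers": 0.06
}}

```text
time_s: 21.72
position: [0.5599, 0.111, 0.2101]
tcp_rot: [[-0.077, 0.997, 0.0], [0.997, 0.077, -0.0], [-0.0, 0.0, -1.0]]
force: [-0.4, 0.3, -0.5]
opening: 0.645
grasp_force: 0.0
```

```bash
python3 av.py 4;python3 - <<'E'
from rig import imaging,bot
import cv2,numpy as np
print(bot.read_state()['opening'])
for c in('side','top'):
    d=imaging.capture(c);np.savez(c+'.npz',**d)
f=np.load('side.npz')['frame'];t=np.load('top.npz')['frame']
a=cv2.resize(f[130:240,260:350],(480,587),interpolation=2);b=cv2.resize(t[170:270,180:233],(311,587),interpolation=2)
cv2.imwrite('pics/r.png',np.hstack([a,b])[:,:,::-1])
E
```

```text
t 21.9167 g 0.0
x y h | F | M [-4.032, -9.292, -0.002, 0.275, -0.131, -0.366, -0.037, -0.098, -0.012]
sd [0.06, 0.01, 0.02, 0.49, 0.19, 0.58, 0.04, 0.03, 0.03]
0.6873825605884739
```

View pics/r.png

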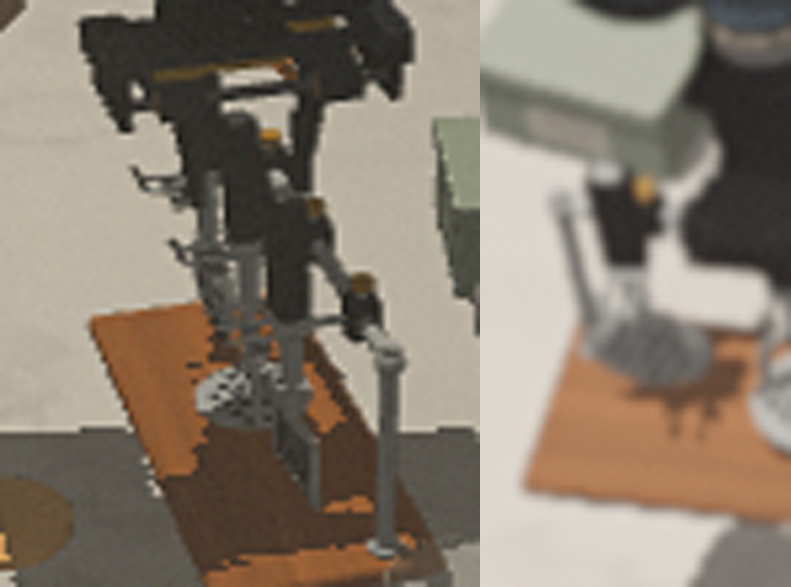

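The masher hangs upright on the middle hook, with its handle near (243,175) and head at (245,395). The skimmer and turner are undisturbed and the fingers are clear of the handle. I retreat straight up.

Request:
{"name": "play_rows", "arguments": {
  "motion": [
    [[0,0,-0.004,0,0,0],[0,0,-0.012,0,0,0],[0,0,-0.025,0,0,0],[0,0,-0.045,0,0,0],[0,0,-0.065,0,0,0],[0,0,-0.085,0,0,0],[0,0,-0.1,0,0,0],[0,0,-0.1,0,0,0]]
  ]
}}

```text
time_s: 22.68
position: [0.5618, 0.1111, 0.3148]
tcp_rot: [[-0.077, 0.997, 0.009], [0.997, 0.077, 0.0], [-0.001, 0.009, -1.0]]
force: [0.7, 0.2, 1.1]
opening: 0.692
grasp_force: 0.0
```

Request:
{"name": "play_rows", "arguments": {
  "motion": [
    [[0,-0.01,0,0,0,0],[0,-0.03,0,0,0,0],[0,-0.06,0,0,0,0],[0,-0.09,0,0,0,0],[0,-0.11,0,0,0,0],[0,-0.12,0,0,0,0],[0,-0.12,0,0,0,0],[0,-0.12,0,0,0,0]]
  ]
}}

```text
time_s: 23.35
position: [0.4402, 0.1018, 0.3101]
tcp_rot: [[-0.077, 0.997, 0.001], [0.997, 0.077, 0.0], [-0.0, 0.001, -1.0]]
force: [0.7, 0.4, -0.8]
opening: 0.687
grasp_force: 0.0
```

```bash
python3 - <<'E'
from rig import imaging,bot
import cv2,numpy as np
for c in('side','top'):
    d=imaging.capture(c);np.savez(c+'.npz',**d)
f=np.load('side.npz')['frame'];t=np.load('top.npz')['frame']
a=cv2.resize(f[130:250,260:350],(450,600),interpolation=2);b=cv2.resize(t[170:270,180:238],(348,600),interpolation=2)
cv2.imwrite('pics/end.png',np.hstack([a,b])[:,:,::-1])
E
```

```text
(no output)
```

View pics/end.png

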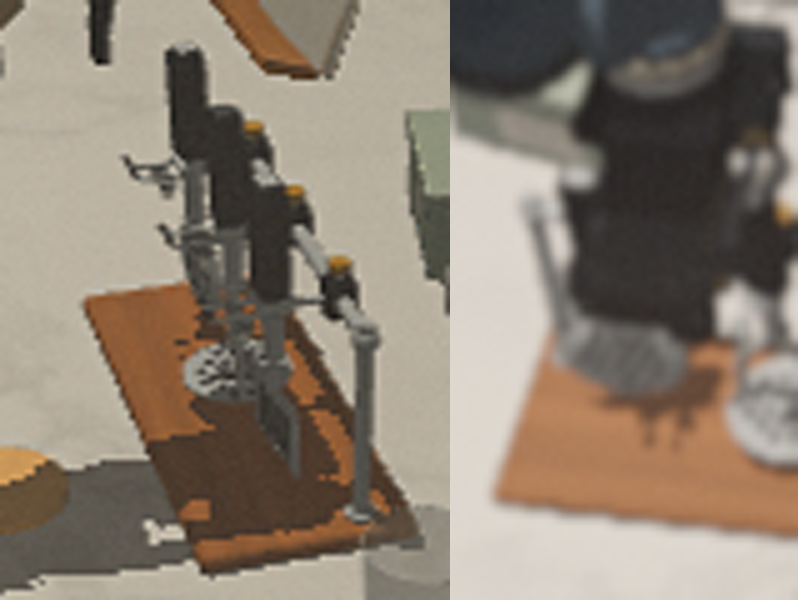

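The three tools hang in line, handles at (187,100), (230,160) and (270,230), with the masher upright and home and the gripper well clear.

```bash
python3 -c "
from rig import bot
print(bot.hand_in())"
```

```text
the job is handed in; nothing more can be done
None
```

The potato masher hangs head down on the middle hook, home against the back bar with its collar on the prongs; the turner and skimmer look unmoved, and the job is handed in (about 23 s used).

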